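# Re-index the dividing fixture with its spring plunger

### The arm

A 6-joint arm with a two-finger parallel gripper is mounted at the origin on a cart in front of the work surface, level with it; the furniture and walls round the work are solid. World frame = base frame: x ahead of the robot, y to its left, z up, the work surface at z = 0. Lengths are in m, angles in rad, forces in N, time in s.
With the tool pointing down it reaches from about 0.3 to 0.75 m from the base axis. Payload 8.5 kg.
Tool frame: the origin (TCP) lies at the very end of the fingers, on their centre line; the grasp point (between the pads) lies 19 mm behind it; z points along the fingers, y is the direction in which the jaws open and shut (so a half turn about z gives the same grasp; the last joint's range is limited). The gripper opens to 88 mm and grips with 3 to 60 N. Pads are 18 mm wide; open, the fingers measure 123 mm over their backs; the gripper's body (75 mm by 187 mm) begins 45 mm behind the grasp point.
Start: joints at [1.055, 0.381, 1.297, -0, 1.464, -0.215], TCP at [0.163, 0.525, 0.239] pointing down, gripper open.
Joint ranges: [-3.11, 3.11], [-0.89, 2.33], [0.22, 2.48], [-1.42, 4.56], [0.17, 2.85], [-2.88, 2.88]. Speed limits (rad/s): [2.39, 2.39, 3.14, 3.14, 3.14, 3.14].

### API

Orientations are given as a unit quaternion [w, x, y, z].
In Python, from station import arm, cams, ticket gives the robot as it stands.
- The arm moves only by the tool carry_out, never from a script. Its argument "rows" is text: rows parted by semicolons, each of 4 numbers parted by spaces: the shift along the tool's x, y, z in m, then the turn about the tool's z in degrees. A call has 1 to 12 rows; each row shifts and turns the commanded pose from where the row before left it, along the tool's axes as they then stand; what a row does not reach is not made up. A row lasts 1/10 s, in which the tool goes at most 50 mm and 8.59 degrees, less where a joint would pass 70% of its speed; a pose out of reach is approached as far as the arm can. A call with a gripper value outside its range is refused whole. "jaw" is the opening, from 0 (shut) to 1 (fully open), set as the call begins (left out, the last holds). The fingers move at their own pace and stop on an object; "newtons" is the grip in N (left out, the last holds). Time passes only in rows, so rows that do not move let the fingers close. It gives the time, the measured TCP pose, the force and the opening at its end, in the units of the state.
- arm.get_state(): the state, without advancing time (a new reading comes with each control period).
- cams.read_camera(name): name is "scene" or "side" or "wrist"; returns (picture, depth): 384x512x3 uint8, red, green, blue; 384x512 float32, m along the optical axis (not along the pixel's ray), 0 where there is no reading.
- cams.camera_model(name): a dict with "intrinsics" (3x3 intrinsics, pixels), "k1" (the pictures are not rectified: a ray, as slopes to the right and down, at radius r is drawn at 1 + k1 r^2 times it, then the intrinsics apply), "world_from_camera" (4x4, takes a point from camera to world coordinates). Camera axes: x right, y down, z forward; pixel columns grow to the right and rows downward; lengths in m; the calibration is good to about 2 mm. A picture is of the moment at which its call begins: read the wrist's pose just before it. camera_model takes no time and is no camera call; for the wrist camera it gives the pose at the moment of the call.
- ticket.sign_off(): hands the job in, once; it reports no verdict.
The state is a dict: "time": time; "qpos": joint angles; "joint_vel": joint speeds; "joint_torque": joint torques, N m; "eef_pos": TCP position; "orientation": TCP orientation; "wrist_force": force on the tool from outside, world axes, zero at the start; "wrist_torque": the same for the moment, N m; "gripper_width": opening from 0.0 (shut) to 1.0 (fully open).
Only numpy, scipy, OpenCV 4.12 (cv2) and the standard library are available. Lean on these libraries where they do the work, as an engineer would, in place of code of your own. Each camera call takes 0.05 s, during which the arm holds its last target. There are 200 camera calls.

### The job

On the dividing fixture, pull the sprung plunger knob up out of its notch, swing the arm round to the notch marked by the tall upright pin, and let the plunger snap fully home there; the marker stands only roughly in front of its notch, so find the notch by feel and never force the plunger pin against the notched plate. Leave the small things lying round the fixture where they are.

Things in the scene. Friction and masses are not known exactly. Their poses are not given: they have to be found in the camera images.
- index_base: The dividing fixture, bolted down: grey round base, 192 mm across and 14 mm thick, with a foot at each side, the notched plate on top. Origin on the arm's upright pivot axis, at bench level; x points to its back (away from the robot within 0.3 rad), y to its left, z up. Apart from the knob nothing on it is higher than 50 mm.
- tall_marker: Mark of the wanted notch: upright steel pin, 6 mm thick, 26 mm high, with a 12 mm foot; origin at its underside, 14 mm above the bench. Fixed on the base outside the plate's rim, 84 mm from the pivot axis, in front of one of the three free notches (which one differs), but up to 12 degrees about the pivot to either side of the notch's middle.
- low_marker_1: A low steel button, 12 mm across and 6 mm high, that stands in the same way in front of another notch (not wanted); origin at its underside.
- low_marker_2: A second low steel button like low_marker_1, at the remaining notch (not wanted).
- knob (a point): Axis point of the plunger knob, 60 mm above the bench when home, a good gripping height. The knob is a black upright cylinder, 24 mm across, 42 to 76 mm above the bench when home, at the outer end of the aluminium arm (top 40 mm), 60 mm from the pivot axis. It does not turn on the arm, but fingers can slip round it. Free all round for fingers down to 45 mm above the bench.
- pin (a point): Lower tip of the plunger pin, on the knob's axis, 42 mm below point knob. The pin is steel, 6 mm thick with a slightly tapered tip, and reaches 8 mm down into the notch when home (0.8 mm play each side).
- plunger (a joint): Lift of the plunger (knob and pin) in m: 0 fully home, 0.008 the pin's tip just clears the plate, 0.014 the upper stop. A spring pushes it down with 7.5 N at home and 9.6 N at the stop, damped (drops at about 0.2 m/s). With the pin on the plate between notches it reads 0.008.
- index_arm (a joint): Swing of the arm about the pivot in rad, 0 at the start notch, growing counter-clockwise seen from above (free from -0.1 to 2.1). Light friction, about 1 N at the knob; with the spring pressing the pin on the plate it takes 3 to 9 N sideways at the knob to drag it along; in a notch the wall stops it hard.
- flux_tin: Bystander: small round black tin, 41 mm across, 24 mm high; origin at the centre of its underside.
- enamel_dish: Bystander: shallow white metal dish, 75 mm across, 15 mm high; origin at the centre of its underside.
- pencil: Bystander: black pencil, 117 mm long along its y, 6 mm thick, lying behind the fixture; origin at its middle, underside.
- tweezers: Bystander: steel tweezers, 150 mm long along their y, 9 mm high, lying in front of the fixture; origin at their middle, underside.
- graver_rod_1: Bystander: square steel rod, 8 x 92 x 8 mm, long along its y; origin at its middle, underside.
- notch_plate: Steel notched plate fixed on the base (same origin and axes), 146 mm across, top 26 mm above the bench. In its front rim are four radial notches, 7.6 mm wide, 12 mm deep, open outward; counter-clockwise from above they follow unevenly, 25 to 40 degrees apart about the pivot. The pin starts in the most clockwise one; the other three lie counter-clockwise.

How it is judged:
By the outcome, as a careful person would: the job done as asked, in the order asked, and still so for the second after the job is handed in, with the robot touching nothing.
It also fails if it takes over 51 s, if anything falls off the work surface, if the arm or the gripper's body presses on something with over 40 N, if the wrist force passes 120 N, or if a joint passes its speed limit or range.

## Working session

There is one attempt and no reset: what is moved stays moved. The work goes in short steps, Python scripts to look and compute and a tool call to move; the robot and the scene stay as the last step left them, time stands still between calls to the robot, and variables do not carry over. Pictures are saved under pics/ and viewed, on a budget of 10 in all, crops included, one or two more only if the job needs it, and the job is handed in when it is done.

Besides the shell and the picture viewer there is one more tool, called after "Request:" by a JSON object that holds its "name" and its "arguments". carry_out: Moves the arm, as the interface text tells. Its arguments: {"type":"object","properties":{"rows":{"type":"string"},"jaw":{"type":"number"},"newtons":{"type":"number"}},"required":["rows"]}

```bash
mkdir -p pics; ls
cat > h.py <<'E'
import numpy as np, cv2
from station import arm, cams, ticket
def grab(n,save=None):
    m=cams.camera_model(n); im,d=cams.read_camera(n)
    if save: cv2.imwrite('pics/'+save,im[:,:,::-1])
    return m,im,d
def ray(m,u,v):
    K=np.array(m['intrinsics']);x=(u-K[0,2])/K[0,0];y=(v-K[1,2])/K[1,1]
    k=m['k1'];a,b=x,y
    for _ in range(30):
        s=1+k*(a*a+b*b);a,b=x/s,y/s
    return a,b
def world(m,d,u,v,dep=None):
    a,b=ray(m,u,v)
    z=dep if dep else d[int(v),int(u)]
    T=np.array(m['world_from_camera']);return T[:3,:3]@np.array([a*z,b*z,z])+T[:3,3]
def atz(m,u,v,z):
    a,b=ray(m,u,v);T=np.array(m['world_from_camera']);r=T[:3,:3]@np.array([a,b,1]);o=T[:3,3]
    return o+r*(z-o[2])/r[2]
def cloud(m,d):
    v,u=np.mgrid[0:d.shape[0],0:d.shape[1]];a,b=ray(m,u.astype(float),v.astype(float))
    T=np.array(m['world_from_camera']);P=np.stack([a*d,b*d,d],-1)@T[:3,:3].T+T[:3,3]
    P[d==0]=np.nan;return P
E
python3 - <<'E'
from h import *
s=arm.get_state();print(s)
ims=[]
for n in('scene','side'):
    m,im,d=grab(n,n+'0.png');ims.append(im);print(n,np.round(m['world_from_camera'],3).tolist(),m['k1'],np.array(m['intrinsics'])[0])
    P=cloud(m,d);np.savez(n+'0.npz',P=P,d=d)
    k=(P[...,2]>.066)&(P[...,2]<.085)&(im.max(-1)<90)
    vs,us=np.where(k);print(len(us),np.nanmedian(P[k],0) if len(us) else '')
E
```

```text
pics
{'time': 0.0, 'qpos': array([ 1.05469135e+00,  3.81199034e-01,  1.29822320e+00, -1.99511329e-05,
        1.46359593e+00, -2.15298438e-01]), 'joint_vel': array([ 0.00024254, -0.00028078,  0.00193319,  0.00058524, -0.00249215,
       -0.00140273]), 'joint_torque': array([ 1.41091692e-03, -4.37921369e+01, -2.24562585e+01,  7.14080734e-02,
        3.51756800e-02, -1.58101384e-04]), 'eef_pos': array([0.16283057, 0.52506299, 0.23814881]), 'orientation': array([-2.45621878e-04,  1.49835762e-01,  9.88710643e-01, -6.69166819e-04]), 'wrist_force': array([-0.10650954,  0.14668833,  0.02289469]), 'wrist_torque': array([ 0.03083201,  0.01777281, -0.05317703]), 'gripper_width': 1.0038138497033327}
scene [[-0.773, -0.441, 0.456, 0.128], [-0.634, 0.528, -0.565, 0.309], [0.008, -0.726, -0.688, 0.648], [0.0, 0.0, 0.0, 1.0]] -0.03175069071068825 [413.16253337   0.         254.23819092]
984 [0.75057042 0.07938608 0.07340759]
side [[0.997, -0.046, 0.068, 0.47], [-0.081, -0.402, 0.912, -0.957], [-0.015, -0.914, -0.405, 0.408], [0.0, 0.0, 0.0, 1.0]] 0.005341437163655879 [367.74903017   0.         258.06613786]
546 [ 0.30948389 -0.60727469  0.07848098]
```

View pics/scene0.png

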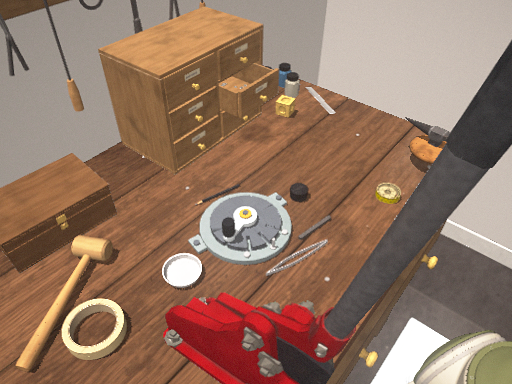

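View pics/side0.png

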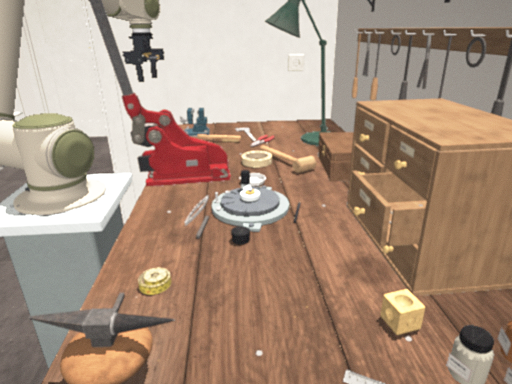

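Run:
```python
from h import *
z=np.load('scene0.npz');P=z['P'];im=cv2.imread('pics/scene0.png')
z2=np.load('side0.npz');P2=z2['P'];i2=cv2.imread('pics/side0.png')
def pr(P,l):
    for u,v in l: print((u,v),np.round(P[v,u],3))
print('scene');pr(P,[(229,222),(228,235),(245,214),(247,256),(299,188),(182,270),(315,228),(297,257),(217,195),(200,310),(250,320),(345,300),(420,180),(480,90),(235,340)])
print('side');pr(P2,[(244,175),(250,193),(185,160),(180,182),(140,130),(120,80),(100,20),(145,60),(240,235),(224,182)])
# red press extents
for p,i in((P,im),(P2,i2)):
    k=(i[...,2]>120)&(i[...,1]<50)&(p[...,0]<.9)&(p[...,1]>-.3);q=p[k];print(np.nanpercentile(q,[1,50,99],axis=0).round(3))
c=cv2.resize(im[175:285,160:335],None,fx=4.5,fy=4.5,interpolation=cv2.INTER_CUBIC);cv2.imwrite('pics/c1.png',c)
```

```text
scene
(229, 222) [ 0.497 -0.072  0.073]
(228, 235) [ 0.493 -0.064  0.046]
(245, 214) [ 0.503 -0.127  0.046]
(247, 256) [ 0.447 -0.066  0.017]
(299, 188) [ 0.48  -0.286  0.018]
(182, 270) [ 0.531  0.028 -0.002]
(315, 228) [ 0.391 -0.219  0.005]
(297, 257) [ 0.379 -0.138 -0.002]
(217, 195) [ 0.618 -0.163  0.002]
(200, 310) [0.427 0.08  0.032]
(250, 320) [0.29  0.115 0.201]
(345, 300) [0.194 0.091 0.314]
(420, 180) [ 0.284 -0.513 -0.   ]
(480, 90) [0.159 0.081 0.54 ]
(235, 340) [0.31  0.121 0.135]
side
(244, 175) [ 0.5   -0.083  0.067]
(250, 193) [ 0.511 -0.143  0.043]
(185, 160) [0.338 0.048 0.069]
(180, 182) [0.318 0.044 0.004]
(140, 130) [0.219 0.074 0.153]
(120, 80) [0.188 0.069 0.289]
(100, 20) [0.165 0.064 0.432]
(145, 60) [0.179 0.459 0.31 ]
(240, 235) [ 0.48  -0.303  0.021]
(224, 182) [0.445 0.038 0.   ]
[[0.19  0.047 0.009]
 [0.32  0.117 0.098]
 [0.445 0.142 0.249]]
[[0.198 0.039 0.005]
 [0.306 0.054 0.079]
 [0.445 0.113 0.244]]
```

View pics/c1.png

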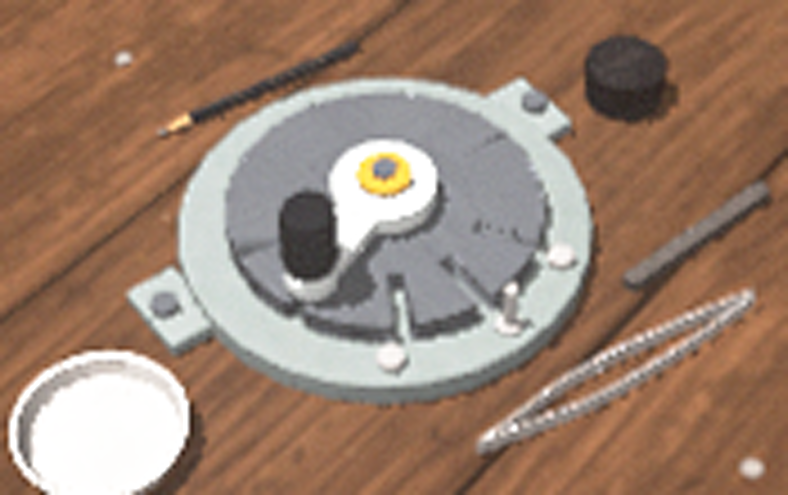

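Run:
```python
from h import *
m=cams.camera_model('scene');ms=cams.camera_model('side')
z=np.load('scene0.npz');P=z['P']
print('lever tops',[np.round(P[v,u],3) for v,u in((2,500),(2,505),(20,500),(40,490))])
px=lambda u,v:(160+u/4.5,175+v/4.5)
# base disc edge pts at z=.014 -> circle fit
R=P[150:300,170:320].reshape(-1,3)
t=R[(abs(R[:,2]-.026)<.004)&(np.hypot(R[:,0]-.503,R[:,1]+.127)<.11)]
from scipy.optimize import least_squares
E=np.array([atz(m,*px(u,v),.014)[:2] for u,v in((180,235),(195,180),(250,115),(330,82),(400,78),(470,92),(592,240),(585,290),(550,345),(490,385),(400,402),(320,392),(240,350))])
# lower-edge points may be z 0..; fit
f=least_squares(lambda p:np.hypot(E[:,0]-p[0],E[:,1]-p[1])-p[2],[.5,-.13,.096]);c=f.x[:2];print('circle',f.x,f.fun.round(4))
print('nut',atz(m,*px(383,168),.048))
print('knob top',atz(m,*px(308,203),.076),'side',atz(ms,244,172,.076))
def ang(n,u,v,h):
    p=atz(m,*px(u,v),h)[:2]-c;print(n,(p+c).round(4),np.hypot(*p).round(4),np.degrees(np.arctan2(p[1],p[0])).round(1))
ang('knob',308,203,.076);ang('low1',392,352,.02);ang('tall top',512,286,.04);ang('tall foot',508,325,.014);ang('low2',562,255,.02)
ang('n1a',397,280,.026);ang('n1b',405,338,.026);ang('n2a',446,262,.026);ang('n2b',500,298,.026);ang('n3a',478,226,.026);ang('n3b',540,243,.026)
print(arm.get_state()['qpos'].round(3))
```

```text
lever tops [array([ 0.381, -1.238,  0.209]), array([ 0.367, -1.241,  0.211]), array([ 0.361, -1.238,  0.157]), array([ 0.367, -1.239,  0.088])]
circle [ 0.50103665 -0.12754019  0.09761369] [-0.0025 -0.0022  0.0016  0.0027  0.0013 -0.0003 -0.0042 -0.0019  0.0012
  0.0031  0.0021  0.0009 -0.0017]
nut [ 0.50528931 -0.12924395  0.048     ]
knob top [ 0.49869378 -0.07320596  0.076     ] side [ 0.49963314 -0.08593444  0.076     ]
knob [ 0.4987 -0.0732] 0.0544 92.5
low1 [ 0.4496 -0.0691] 0.0778 131.4
tall top [ 0.4229 -0.1171] 0.0789 172.4
tall foot [ 0.4233 -0.1165] 0.0785 171.9
low2 [ 0.4263 -0.1598] 0.0814 -156.7
n1a [ 0.4704 -0.0974] 0.043 135.4
n1b [ 0.4471 -0.0748] 0.0754 135.6
n2a [ 0.4605 -0.1192] 0.0414 168.4
n2b [ 0.4295 -0.1181] 0.0721 172.5
n3a [ 0.4628 -0.1451] 0.042 -155.4
n3b [ 0.4352 -0.1547] 0.0712 -157.5
[ 1.055  0.381  1.298 -0.     1.464 -0.215]
```

Request:
{"name": "carry_out", "arguments": {"rows": "0 0 -0.03 0;0 0 -0.03 0;0 0 -0.03 0;0 0 -0.03 0;0 0 -0.03 0;0 0 -0.03 0;0 0 -0.03 0", "jaw": 0.6, "newtons": 20}}

```text
time: 0.8
eef_pos: [0.1628, 0.5251, 0.4497]
orientation: [-0.0, 0.15, 0.989, -0.0]
wrist_force: [0.6, 0.3, -0.5]
gripper_width: 0.6
```

Request:
{"name": "carry_out", "arguments": {"rows": "-0.027 -0.0265 0 0;-0.027 -0.0265 0 0;-0.027 -0.0265 0 0;-0.027 -0.0265 0 0;-0.027 -0.0265 0 0;-0.027 -0.0265 0 0;-0.027 -0.0265 0 0;-0.027 -0.0265 0 0;-0.027 -0.0265 0 0"}}

```text
time: 1.7
eef_pos: [0.3247, 0.2241, 0.4486]
orientation: [-0.0, 0.15, 0.989, -0.0]
wrist_force: [-0.7, 0.6, 0.3]
gripper_width: 0.603
```

Request:
{"name": "carry_out", "arguments": {"rows": "-0.027 -0.0265 0 0;-0.027 -0.0265 0 0;-0.027 -0.0265 0 0;-0.027 -0.0265 0 0"}}

```text
time: 2.1
eef_pos: [0.3965, 0.0907, 0.4486]
orientation: [-0.0, 0.15, 0.989, 0.0]
wrist_force: [0.2, -0.6, 0.2]
gripper_width: 0.598
```

Request:
{"name": "carry_out", "arguments": {"rows": "-0.027 -0.0265 0 0;-0.027 -0.0265 0 0;-0.027 -0.0265 0 0;-0.027 -0.0265 0 0;-0.027 -0.0265 0 0;0 0 0 8;0 0 0 8;0 0 0 8;0 0 0 8;0 0 0.02 8;0 0 0.02 8;0 0 0.02 8"}}

```text
time: 3.3
eef_pos: [0.4857, -0.0742, 0.3877]
orientation: [-0.0, 0.599, 0.801, -0.0]
wrist_force: [0.5, -0.7, -0.8]
gripper_width: 0.602
```

Run:
```python
from h import *
s=arm.get_state();print(s['time'],s['eef_pos'],s['orientation'],s['qpos'].round(3),s['wrist_force'])
m,im,d=grab('wrist','w1.png');print(np.round(m['world_from_camera'],3).tolist())
np.savez('w1.npz',P=cloud(m,d))
```

```text
3.3 [ 0.48565113 -0.07422486  0.38766961] [-3.17484161e-04  5.98789030e-01  8.00906731e-01 -6.96065624e-05] [-0.393  0.21   1.123  0.     1.809 -0.68 ] [ 0.48891564 -0.66620717 -0.81648469]
[[0.959, 0.274, 0.073, 0.466], [0.284, -0.925, -0.253, -0.01], [-0.002, 0.263, -0.965, 0.535], [0.0, 0.0, 0.0, 1.0]]
```

View pics/w1.png

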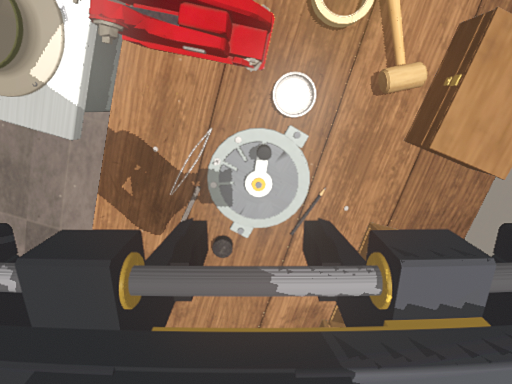

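Run:
```python
import cv2
im=cv2.imread('pics/w1.png');cv2.imwrite('pics/c2.png',cv2.resize(im[122:242,198:322],None,fx=5,fy=5,interpolation=cv2.INTER_CUBIC))
```

```text
(no output)
```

View pics/c2.png

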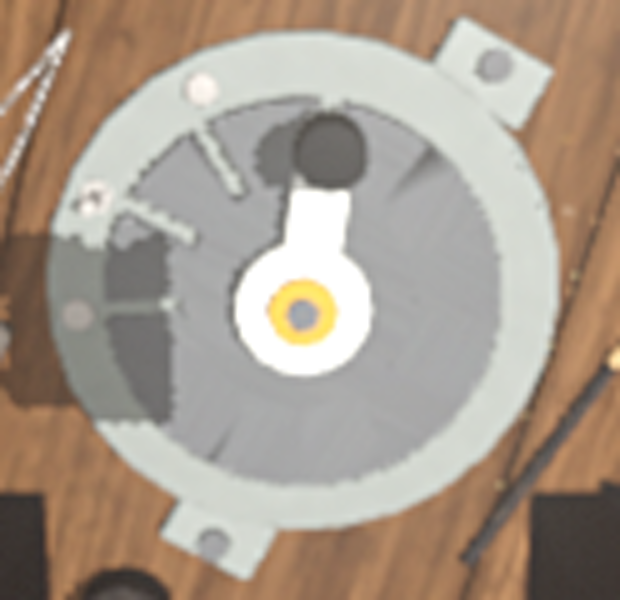

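```bash
cat > m2.py <<'E'
from h import *
from scipy.optimize import least_squares
m=cams.camera_model('wrist')
px=lambda u,v:((u+.5)/5-.5+198,(v+.5)/5-.5+122)
W=lambda u,v,h:atz(m,*px(u,v),h)[:2]
E=np.array([W(u,v,.014) for u,v in((48,285),(95,145),(180,62),(250,35),(310,30),(430,62),(535,200),(558,285),(540,385),(470,478),(400,512),(300,530),(120,450))])
f=least_squares(lambda p:np.hypot(E[:,0]-p[0],E[:,1]-p[1])-p[2],[.5,-.13,.096]);print('circle',f.x,f.fun.round(4))
c=f.x[:2]
print('nut',W(302,314,.048))
def ang(n,u,v,h):
    q=W(u,v,h);p=q-c;print(n,q.round(4),np.hypot(*p).round(4),np.degrees(np.arctan2(p[1],p[0])).round(1))
ang('knob',331,148,.076);ang('low1',202,89,.02);ang('tall foot',94,197,.014);ang('low2',78,315,.02)
ang('n1a',238,190,.026);ang('n1b',200,130,.026);ang('n2a',192,237,.026);ang('n2b',128,203,.026);ang('n3a',175,303,.026);ang('n3b',108,310,.026)
P=np.load('w1.npz')['P'];print('knob depth',P[151,264],'nut',P[184,258],'plate',P[195,280],'base',P[215,262])
E
python3 m2.py
```

```text
circle [ 0.5041407  -0.13047688  0.09517792] [ 0.0002 -0.0013  0.0007  0.0012  0.0009  0.0008 -0.0038 -0.0007  0.0012
  0.0023 -0.     -0.0001 -0.0012]
nut [ 0.50311198 -0.13005499]
knob [ 0.4946 -0.068 ] 0.0632 98.7
low1 [ 0.4481 -0.0677] 0.0841 131.7
tall foot [ 0.4202 -0.1172] 0.085 171.0
low2 [ 0.4258 -0.1604] 0.0839 -159.1
n1a [ 0.4701 -0.098 ] 0.0471 136.4
n1b [ 0.4514 -0.0811] 0.0722 136.9
n2a [ 0.4588 -0.1191] 0.0468 165.9
n2b [ 0.4335 -0.1134] 0.0727 166.4
n3a [ 0.4592 -0.1444] 0.0471 -162.8
n3b [ 0.4363 -0.1538] 0.0717 -161.0
knob depth [ 0.49696103 -0.06860152  0.0775195 ] nut [ 0.50561722 -0.13041548  0.05020501] plate [ 0.55226386 -0.14426079  0.02892038] base [ 0.53208278 -0.19200658  0.02692311]
```

Request:
{"name": "carry_out", "arguments": {"rows": "0 0 0 8;0.0028 0.0098 0.03 0;0 0 0.03 0;0 0 0.03 0;0 0 0.03 0;0 0 0.03 0;0 0 0.03 0;0 0 0.03 0;0 0 0.03 0;0 0 0.03 0;0 0 0.015 0;0 0 0 0", "jaw": 0.6}}

```text
time: 4.55
eef_pos: [0.4944, -0.0698, 0.1022]
orientation: [-0.002, 0.65, 0.76, -0.001]
wrist_force: [0.0, 0.1, -0.1]
gripper_width: 0.598
```

Run:
```python
from h import *
s=arm.get_state();print(s['time'],s['eef_pos'],s['orientation'],s['qpos'].round(3),s['wrist_force'])
m,im,d=grab('wrist','w2.png');np.savez('w2.npz',P=cloud(m,d),d=d)
```

```text
4.55 [ 0.49444169 -0.06981292  0.10224196] [-1.92637781e-03  6.50144551e-01  7.59807820e-01 -6.54424953e-04] [-0.378  0.446  1.639  0.     1.06  -0.533] [ 0.03460249  0.09224938 -0.05526521]
```

View pics/w2.png

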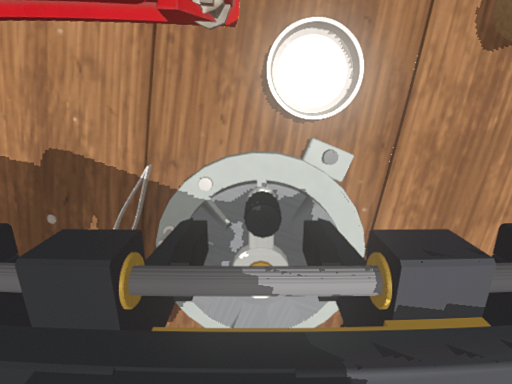

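Run:
```python
from h import *
m=cams.camera_model('wrist');P=np.load('w2.npz')['P'];im=cv2.imread('pics/w2.png')
k=(abs(P[...,2]-.077)<.006)&(im.max(-1)<110);k[:180]=0;k[245:]=0;k[:,:235]=0;k[:,290:]=0
q=P[k];vs,us=np.where(k);print(len(q),q.min(0),q.max(0),np.median(q,0),us.min(),us.max(),vs.min(),vs.max())
```

```text
1009 [ 0.48629874 -0.08315091  0.07105966] [ 0.51000593 -0.05980622  0.07909404] [ 0.49815162 -0.07061714  0.07720432] 244 280 201 237
```

Request:
{"name": "carry_out", "arguments": {"rows": "-0.001 0.003 0.02 0;0 0 0.02 0;0 0 0.014 0;0 0 0 0"}}

```text
time: 5.0
eef_pos: [0.4982, -0.0706, 0.0496]
orientation: [-0.0, 0.651, 0.759, -0.0]
wrist_force: [-0.2, -0.8, 0.4]
gripper_width: 0.598
```

Request:
{"name": "carry_out", "arguments": {"rows": "0 0 0 0;0 0 0 0;0 0 0 0;0 0 0 0;0 0 0 0;0 0 0 0", "jaw": 0.1, "newtons": 25}}

```text
time: 5.6
eef_pos: [0.4986, -0.0706, 0.0503]
orientation: [0.001, 0.651, 0.759, 0.0]
wrist_force: [0.0, 1.5, 6.3]
gripper_width: 0.261
```

Request:
{"name": "carry_out", "arguments": {"rows": "0 0 -0.003 0;0 0 -0.003 0;0 0 -0.003 0;0 0 -0.003 0;0 0 0 0;0 0 0 0"}}

```text
time: 6.2
eef_pos: [0.4981, -0.0706, 0.0617]
orientation: [-0.0, 0.651, 0.759, -0.0]
wrist_force: [3.5, -1.7, -9.8]
gripper_width: 0.264
```

Run:
```python
from h import *
s=arm.get_state();print(s['time'],s['eef_pos'],s['orientation'],s['wrist_force'],s['wrist_torque'])
m,im,d=grab('wrist');P=cloud(m,d)
k=(abs(P[...,2]-.085)<.016)&(im.max(-1)<110);k[:150]=0;k[260:]=0;k[:,:240]=0;k[:,285:]=0
q=P[k];print(len(q),q.min(0),q.max(0),np.median(q,0),np.percentile(q[:,2],[10,50,80,95]))
```

```text
6.2 [ 0.49805124 -0.07059463  0.06171376] [-7.93627693e-05  6.50968111e-01  7.59105066e-01 -1.06322357e-04] [ 3.47394714 -1.69686647 -9.79902675] [-0.33573673 -0.41584682  0.16537099]
1556 [ 0.4881493  -0.072871    0.06900777] [ 0.51053738 -0.05945329  0.10016193] [ 0.49874805 -0.06351816  0.08731788] [0.07381656 0.08731788 0.08857918 0.08926486]
```

Request:
{"name": "carry_out", "arguments": {"rows": "-0.0001 -0.0026 -0.001 -2.5;-0.0002 -0.0052 0 -5;-0.0002 -0.0052 0 -5;-0.0002 -0.0052 0 -5;-0.0002 -0.0052 0 -5;-0.0002 -0.0052 0 -5"}}

```text
time: 6.85
eef_pos: [0.4718, -0.0817, 0.0627]
orientation: [0.0, 0.45, 0.893, -0.0]
wrist_force: [3.2, -4.6, -9.8]
gripper_width: 0.261
```

Request:
{"name": "carry_out", "arguments": {"rows": "-0.0006 -0.0052 0 -5;-0.0003 -0.0052 0 -5;-0.0003 -0.0052 0 -5;-0.0003 -0.0052 0 -5;-0.0003 -0.0052 0 -5;-0.0003 -0.0052 0 -5"}}

```text
time: 7.45
eef_pos: [0.4523, -0.1059, 0.0625]
orientation: [-0.001, 0.204, 0.979, 0.0]
wrist_force: [1.3, -2.4, -9.0]
gripper_width: 0.264
```

Run:
```python
from h import *
s=arm.get_state();print(s['time'],s['eef_pos'],s['orientation'],s['wrist_force'],s['wrist_torque'],s['qpos'].round(2))
m,im,d=grab('wrist','w3.png');np.savez('w3.npz',P=cloud(m,d))
m,im,d=grab('scene','s3.png');np.savez('s3.npz',P=cloud(m,d))
w=cv2.imread('pics/w3.png');a=cv2.resize(w[130:280,150:370],None,fx=3,fy=3,interpolation=cv2.INTER_CUBIC)
cv2.imwrite('pics/c3.png',a)
```

```text
7.45 [ 0.45229685 -0.10590352  0.06253761] [-9.08581946e-04  2.04136745e-01  9.78941946e-01  1.74560539e-04] [ 1.29318392 -2.38325807 -8.9586914 ] [-0.33259379 -0.09376598 -0.20463628] [-0.49  0.46  1.78 -0.    0.9  -1.65]
```

View pics/c3.png

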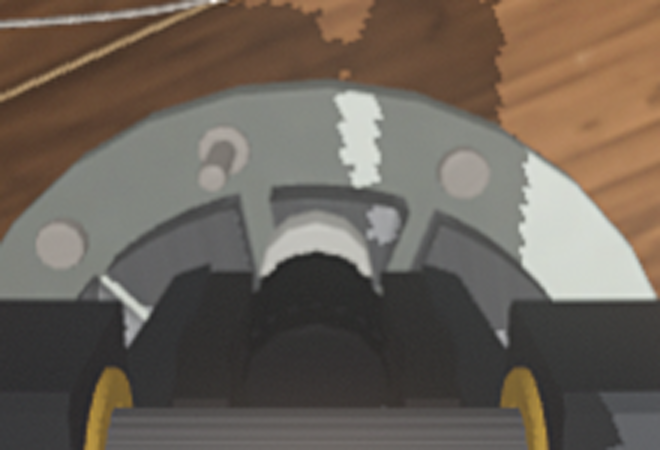

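Run:
```python
from h import *
from scipy.optimize import least_squares
m=cams.camera_model('wrist')
T=np.array([[.4981,-.0706],[.4718,-.0817],[.4523,-.1059]])
f=least_squares(lambda c:np.hypot(*(T-c).T)-.06,[.505,-.13]);c=f.x;print(c,f.fun,np.degrees(np.arctan2(*(T-c).T[::-1])))
px=lambda u,v:((u+.5)/3-.5+150,(v+.5)/3-.5+130)
R={}
for n,u,v,h in(('n2L',243,198,.026),('n2R',271,188,.026),('n1L',405,207,.026),('n1R',432,213,.026),('tall',223,150,.014),('talltop',212,178,.04),('low1',465,173,.02),('low2',60,245,.02),('armL',260,270,.04),('armR',372,270,.04),('kL',255,285,.06),('kR',384,285,.06)):
    q=atz(m,*px(u,v),h)[:2];p=q-c;print(n,q.round(4),np.hypot(*p).round(4),np.degrees(np.arctan2(p[1],p[0])).round(2))
P=np.load('w3.npz')['P']
for u,v in((257,193),(150,260),(340,200),(350,100)):
    a=px(u,v);print(P[int(a[1]),int(a[0])])
print(P[215:232,250:260,2].max())
```

```text
[ 0.50732695 -0.12994002] [ 5.30951584e-05 -8.95398581e-05  4.90407508e-05] [ 98.83830484 126.37023946 156.40058071]
n2L [ 0.434  -0.1171] 0.0744 170.08
n2R [ 0.4344 -0.1104] 0.0755 165.01
n1L [ 0.4505 -0.0848] 0.0726 141.5
n1R [ 0.4543 -0.0797] 0.073 136.58
tall [ 0.4244 -0.1189] 0.0837 172.42
talltop [ 0.4242 -0.1183] 0.0839 172.02
low1 [ 0.4505 -0.0692] 0.0832 133.12
low2 [ 0.4286 -0.1628] 0.0853 -157.36
armL [ 0.4465 -0.1177] 0.062 168.62
armR [ 0.456 -0.096] 0.0615 146.53
kL [ 0.4422 -0.1153] 0.0668 167.37
kR [ 0.4519 -0.0932] 0.0665 146.46
[ 0.43682389 -0.11584314  0.01517456]
[ 0.43851663 -0.14284441  0.02651792]
[ 0.44291883 -0.09718227  0.02615521]
[ 0.42504195 -0.08700575  0.01547657]
0.08412990252907729
```

Request:
{"name": "carry_out", "arguments": {"rows": "-0.0001 -0.0025 0 -2.4;-0.0001 -0.0025 0 -2.4;-0.0001 -0.0025 0 -2.4;-0.0001 -0.0025 0 -2.4;0 0 0 0;0 0 0 0"}}

```text
time: 8.15
eef_pos: [0.4492, -0.1151, 0.0625]
orientation: [-0.001, 0.124, 0.992, 0.0]
wrist_force: [-4.3, -3.6, -9.7]
gripper_width: 0.263
```

```bash
cat > st.py <<'E'
from h import *
s=arm.get_state();p=s['eef_pos'][:2]-[.5073,-.1299];print(s['time'],s['eef_pos'].round(4),s['orientation'].round(3),s['wrist_force'].round(1),s['gripper_width'].round(3),'ang',np.degrees(np.arctan2(p[1],p[0])),np.hypot(*p))
m,im,d=grab('wrist');P=cloud(m,d)
k=(abs(P[...,2]-.08)<.012)&(im.max(-1)<110);k[:150]=0;k[255:]=0;k[:,:244]=0;k[:,270:]=0
q=P[k];print(len(q),'ztop',np.percentile(q[:,2],[10,50,80,90,95]).round(4))
E
python3 st.py
```

```text
Traceback (most recent call last):
  File "st.py", line 2, in <module>
    s=arm.get_state();p=s['eef_pos'][:2]-[.5073,-.1299];print(s['time'],s['eef_pos'].round(4),s['orientation'].round(3),s['wrist_force'].round(1),s['gripper_width'].round(3),'ang',np.degrees(np.arctan2(p[1],p[0])),np.hypot(*p))
                                                                                                                                                  ^^^^^^^^^^^^^^^^^^^^^^^^
AttributeError: 'float' object has no attribute 'round'
```

Request:
{"name": "carry_out", "arguments": {"rows": "0 0 0 0;0 0 0 0;0 0 0 0;0 0 0 0", "jaw": 0.32}}

```text
time: 8.55
eef_pos: [0.4505, -0.1155, 0.0632]
orientation: [0.001, 0.123, 0.992, -0.0]
wrist_force: [0.4, 0.5, 1.1]
gripper_width: 0.322
```

```bash
sed -i "s/s\['gripper_width'\].round(3)/s['gripper_width']/" st.py; python3 st.py
```

```text
8.55 [ 0.4505 -0.1155  0.0632] [ 0.001  0.123  0.992 -0.   ] [0.4 0.5 1.1] 0.3219969388619446 ang 165.7521097485986 0.0586392464613067
937 ztop [0.0731 0.0836 0.0844 0.0846 0.0848]
```

Request:
{"name": "carry_out", "arguments": {"rows": "0 0 0 0;0 0 0 0;0 -0.0004 0 -0.4;0 -0.0004 0 -0.4;0 -0.0004 0 -0.4;0 0 0 0", "jaw": 0.29}}

```text
time: 9.2
eef_pos: [0.4498, -0.1165, 0.0627]
orientation: [0.0, 0.113, 0.994, 0.0]
wrist_force: [0.1, 0.5, 0.4]
gripper_width: 0.286
```

```bash
python3 st.py
```

```text
9.2 [ 0.4498 -0.1165  0.0627] [0.    0.113 0.994 0.   ] [0.1 0.5 0.4] 0.28567933112555327 ang 166.89162797523193 0.05903341744822096
910 ztop [0.0729 0.0828 0.0835 0.0838 0.084 ]
```

Request:
{"name": "carry_out", "arguments": {"rows": "0 -0.0004 0 -0.4;0 -0.0004 0 -0.4;0 0 0 0"}}

```text
time: 9.55
eef_pos: [0.4496, -0.1176, 0.0628]
orientation: [-0.0, 0.106, 0.994, -0.0]
wrist_force: [0.2, -0.3, -0.3]
gripper_width: 0.291
```

```bash
python3 st.py
```

```text
9.55 [ 0.4496 -0.1176  0.0628] [-0.     0.106  0.994 -0.   ] [ 0.2 -0.3 -0.3] 0.29091154771854233 ang 167.93627656855355 0.05904941982759751
915 ztop [0.0718 0.0769 0.0775 0.0778 0.0781]
```

Request:
{"name": "carry_out", "arguments": {"rows": "0 0 0 0;0 0 0 0;0 0 -0.02 0;0 0 -0.02 0;0 0 0 0", "jaw": 0.6}}

```text
time: 10.1
eef_pos: [0.4505, -0.1179, 0.1046]
orientation: [0.002, 0.106, 0.994, -0.001]
wrist_force: [0.4, -1.2, 0.2]
gripper_width: 0.598
```

```bash
python3 st.py
python3 - <<'E'
from h import *
P0=np.load('w2.npz')['P'];i0=cv2.imread('pics/w2.png')[...,::-1]
m,i1,d=grab('wrist','w4.png');P1=cloud(m,d)
for P,im in((P0,i0),(P1,i1)):
    k=(abs(P[...,2]-.08)<.012)&(im.max(-1)<110);k[:180]=0;k[245:]=0;k[:,:235]=0;k[:,290:]=0
    q=P[k];print(len(q),np.percentile(q[:,2],[10,50,80,90,95]).round(4),((q.min(0)+q.max(0))/2).round(4))
S0=np.load('side0.npz')['P'];m,i,d=grab('side','side4.png');S=cloud(m,d)
for Q,j in((S0,cv2.imread('pics/side0.png')[...,::-1]),(S,i)):
    k=(j.max(-1)<70)&(np.hypot(Q[...,0]-.507,Q[...,1]+.13)<.085)&(Q[...,2]>.045)&(Q[...,2]<.088)
    q=Q[k];print(len(q),np.percentile(q[:,2],[50,90,97,100]).round(4) if len(q) else '')
w=cv2.imread('pics/w4.png');cv2.imwrite('pics/c4.png',cv2.resize(w[130:280,150:370],None,fx=3,fy=3,interpolation=cv2.INTER_CUBIC))
E
```

```text
10.1 [ 0.4505 -0.1179  0.1046] [ 0.002  0.106  0.994 -0.001] [ 0.4 -1.2  0.2] 0.5979308329625002 ang 168.07271354045577 0.05803983734390147
818 ztop [0.0736 0.0771 0.0777 0.078  0.0783]
1065 [0.0727 0.0772 0.0777 0.078  0.0782] [ 0.4981 -0.0715  0.0736]
1004 [0.0729 0.0771 0.0777 0.078  0.0782] [ 0.4473 -0.1174  0.0736]
89 [0.0617 0.074  0.0748 0.0753]
100 [0.0631 0.0743 0.0749 0.0761]
```

View pics/c4.png

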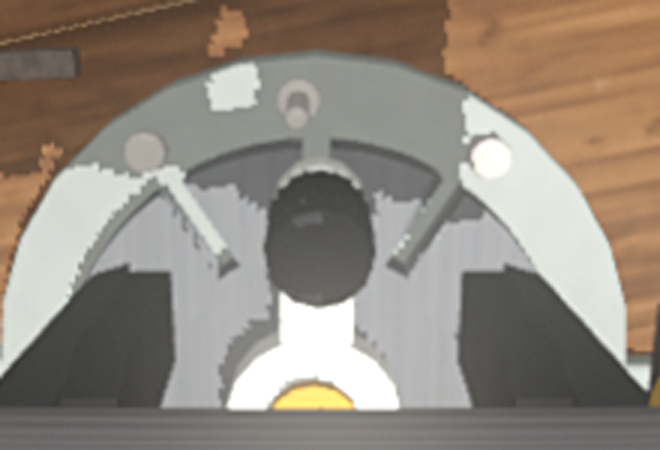

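Request:
{"name": "carry_out", "arguments": {"rows": "0 0 -0.03 0;0 0 -0.03 0;0 0 -0.03 0;0 0 0 0;0 0 0 0"}}

```text
time: 10.75
eef_pos: [0.4493, -0.1173, 0.1919]
orientation: [-0.0, 0.106, 0.994, 0.0]
wrist_force: [-0.0, 0.7, 0.4]
gripper_width: 0.599
```

Run:
```python
from h import *
s=arm.get_state();print(s['time'],s['eef_pos'],s['wrist_force'])
print(ticket.sign_off())
```

```text
10.75 [ 0.44933466 -0.11727641  0.19189022] [-6.57742447e-04  7.45391454e-01  3.71204537e-01]
the job is handed in; nothing more can be done
None
```

The plunger is home in the notch behind the tall marker (the second free notch), and the job is handed in at about 10.8 s.

I pulled the knob up about 12 mm, swung the arm about 67° to where I judged the notch to be, and let go. The pin landed on the plate just short of the notch. I then nudged the knob forward with the jaws loosely round it, in 0.4 mm steps, until it dropped in. Wrist readings during the nudging stayed under 1 N.

- **Seated:** in the wrist camera, the knob top's height matches its starting home height (medians 0.0771 m and 0.0772 m). The side camera agrees to within 1 mm.
- **Position:** the last close picture shows the arm lined up with the notch behind the tall pin. The gripper was open and clear above it at hand-in, with no load on the wrist.
- **Disagreement:** my notch estimates ranged from about 166° to 168°. The pin went home with the tool at about 168°.
- **Not checked:** I did not push the arm sideways to test that it is locked. I took no separate final measurement of the loose items; the tool stayed above them throughout.

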